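# Unbolt the specimen cage and hold its gate ajar

### The job

Get the slide boxes ready to be loaded into the specimen cage: first, while your hand is free, nudge the three slide boxes into one straight, square row on the blue mat, side by side in any order with an even gap of about 40 mm between neighbours. Then open the cage: its bolt sags and has dropped behind the bent-up lip of the keeper, so take the knob, lift the bolt over the lip while pulling it back, without forcing it against the keeper, draw it out and swing the gate ajar by about a hand's breadth (some 100 mm at the bolt edge). The gate is spring-closed: finish still holding it ajar for your colleague, and leave the bottle, dish and screwdriver alone.

Things in the scene. Friction and masses are not known exactly. Their poses are not given: they have to be found in the camera images.
- mat: Flat blue mat on the bench, 200 mm (its x) by 340 mm (its y) by 3 mm, fixed. Origin at the centre of its underside; the slide boxes stand on it.
- slidebox0: Loose slide box, white with a green lid: 80 mm long (its x), 34 mm wide (its y), 40 mm high, about 0.13 kg. Origin at the centre of its underside, z up. Slides easily on the mat. In the row the long sides face one another, so neighbours' centres end about 74 mm apart along box y.
- slidebox1: Loose slide box, white with a yellow lid: 80 mm long (its x), 34 mm wide (its y), 40 mm high, about 0.13 kg. Origin at the centre of its underside, z up. Slides easily on the mat. In the row the long sides face one another, so neighbours' centres end about 74 mm apart along box y.
- slidebox2: Loose slide box, white with a red lid: 80 mm long (its x), 34 mm wide (its y), 40 mm high, about 0.13 kg. Origin at the centre of its underside, z up. Slides easily on the mat. In the row the long sides face one another, so neighbours' centres end about 74 mm apart along box y.
- cage: White steel bench cage with a barred gate in its front, fixed; 280 mm deep (its x), 350 mm wide (its y), 242 mm high. Origin at the centre of its underside; its front looks to its own -x, with the posts' front face and the closed gate's front face at its x = -139 mm. The latch post stands at its -y end, the hinge post at its +y end.
- gate: The barred gate, 273 mm wide, its top 238 mm above the bench. Origin on the vertical hinge axis at bench height, on the gate's front face; from there the gate runs 273 mm along its own -y to the bolt edge. Front face at its x = 0, own -x points out to the robot side.
- gate_hinge (a point): Point on the gate's vertical hinge axis, at the height of the bolt.
- gate_edge (a point): Point on the gate's front face at the free (bolt) edge, at the height of the bolt, 273 mm from the hinge axis.
- gate_swing (a joint): Gate angle in rad, 0 shut, growing as the gate's free edge swings out towards the robot side (cage -x), up to 1.2; seen from above it turns clockwise. A spring shuts it: some 3 N at the knob when shut, 6 N at 0.4 rad. 0.37 rad is about 100 mm at the edge. Bolted, it only rattles about 0.02 rad.
- bolt: Dark steel barrel bolt on the gate's front face, 12 mm thick and 16 mm high, 0.22 kg with its brass knob. Origin at the tail pivot, in the bolt line 14 mm in front of the gate's face; the bolt points from there along the gate's -y and sags 0.07 rad below level at rest. From the pivot along the bolt: knob at 75 mm, notch in the underside (9 mm deep) from 123 to 137 mm, nose from 137 to 152 mm.
- bolt_knob (a point): Place to grip on the brass knob: middle of its stem, a round bar 12 mm thick standing straight out of the bolt along the gate's own -x; free length 41 mm from the bolt to an 18 mm end button, this point 30 mm in front of the bolt's centre line. About 0.21 m above the bench; the gate's top is 28 mm higher. Nothing beside it within 25 mm along the bolt in front of the guide straps, which stand 25 mm out from the gate's face (the knob point stands 44 mm out).
- bolt_tip (a point): End of the bolt's nose, on its centre line, inside the keeper at the start.
- bolt_travel (a joint): How far the bolt is drawn back, in m, along the gate's own +y (from the latch post towards the hinge): 0 to 0.003 at the start, at most 0.050. Its nose is over and past the lip at 0.025 and clear of the whole keeper at 0.030. It stays where it is left; moving it takes about 1 N.
- bolt_lift (a joint): How far the bolt is lifted about its tail pivot, in rad: 0 as it sags, 0.07 level, 0.16 at most. It falls back by its own weight. From 0.057 (knob raised 4.5 mm) the nose passes over the lip, at 0.16 (knob raised 12 mm) it is at the stop; about 2 N at the knob. Below that the notch hooks on the lip after 5 mm of travel.
- keeper: Steel staple on the latch post that holds the bolt's nose. Origin on the post's front face at the height of the level bolt line. Its lower leg is bent up into a 4 mm thick lip standing in the bolt's notch.
- keeper_lip (a point): Top of the bent-up lip, 10 mm below the level bolt line.
- fixative: Amber bottle, 60 mm across, 140 mm high, loose bystander. Origin at the centre of its underside.
- dish: Round steel dish, 110 mm across, 40 mm high, loose bystander. Origin at the centre of its underside.
- screwdriver: Screwdriver lying on the bench, loose bystander. Origin under its middle, lies along its own x.

How it is judged:
On the way, in this order (a step that is already met when the one before it is completed fails the run):
1. the three slide boxes stand in an even, square row on the mat and are let go, the gate still bolted (((x of slidebox0 in the frame of slidebox1 between -0.011 and 0.011 m and y of slidebox0 in the frame of slidebox1 between 0.063 and 0.085 m and angle between the x axis of each of slidebox0, slidebox2 and the x axis of slidebox1, either way round below 0.14 rad and x of slidebox2 in the frame of slidebox1 between -0.011 and 0.011 m and y of slidebox2 in the frame of slidebox1 between -0.085 and -0.063 m) or (x of slidebox0 in the frame of slidebox2 between -0.011 and 0.011 m and y of slidebox0 in the frame of slidebox2 between 0.063 and 0.085 m and angle between the x axis of each of slidebox0, slidebox1 and the x axis of slidebox2, either way round below 0.14 rad and x of slidebox1 in the frame of slidebox2 between -0.011 and 0.011 m and y of slidebox1 in the frame of slidebox2 between -0.085 and -0.063 m) or (x of slidebox1 in the frame of slidebox0 between -0.011 and 0.011 m and y of slidebox1 in the frame of slidebox0 between 0.063 and 0.085 m and angle between the x axis of each of slidebox1, slidebox2 and the x axis of slidebox0, either way round below 0.14 rad and x of slidebox2 in the frame of slidebox0 between -0.011 and 0.011 m and y of slidebox2 in the frame of slidebox0 between -0.085 and -0.063 m) or (x of slidebox1 in the frame of slidebox2 between -0.011 and 0.011 m and y of slidebox1 in the frame of slidebox2 between 0.063 and 0.085 m and angle between the x axis of each of slidebox1, slidebox0 and the x axis of slidebox2, either way round below 0.14 rad and x of slidebox0 in the frame of slidebox2 between -0.011 and 0.011 m and y of slidebox0 in the frame of slidebox2 between -0.085 and -0.063 m) or (x of slidebox2 in the frame of slidebox0 between -0.011 and 0.011 m and y of slidebox2 in the frame of slidebox0 between 0.063 and 0.085 m and angle between the x axis of each of slidebox2, slidebox1 and the x axis of slidebox0, either way round below 0.14 rad and x of slidebox1 in the frame of slidebox0 between -0.011 and 0.011 m and y of slidebox1 in the frame of slidebox0 between -0.085 and -0.063 m) or (x of slidebox2 in the frame of slidebox1 between -0.011 and 0.011 m and y of slidebox2 in the frame of slidebox1 between 0.063 and 0.085 m and angle between the x axis of each of slidebox2, slidebox0 and the x axis of slidebox1, either way round below 0.14 rad and x of slidebox0 in the frame of slidebox1 between -0.011 and 0.011 m and y of slidebox0 in the frame of slidebox1 between -0.085 and -0.063 m)) and x of slidebox0 in the frame of mat between -0.1 and 0.1 m and y of slidebox0 in the frame of mat between -0.17 and 0.17 m and angle between each of slidebox0, slidebox1, slidebox2's own z axis and vertical below 0.15 rad and height (world z) of each of slidebox0, slidebox1, slidebox2 below 0.012 m and linear speed of each of slidebox0, slidebox1, slidebox2 below 0.02 m/s and contact force between the fingers and slidebox0 below 0.2 N and x of slidebox1 in the frame of mat between -0.1 and 0.1 m and y of slidebox1 in the frame of mat between -0.17 and 0.17 m and contact force between the fingers and slidebox1 below 0.2 N and x of slidebox2 in the frame of mat between -0.1 and 0.1 m and y of slidebox2 in the frame of mat between -0.17 and 0.17 m and contact force between the fingers and slidebox2 below 0.2 N and value of joint bolt_travel below 0.012 m), for 0.3 s.
2. the bolt has been lifted over the lip and drawn clear of the keeper (value of joint bolt_travel above 0.032 m), for 0.2 s.
At the end, for the whole second after the job is handed in: Fingers hold the gate still at 0.25 to 0.60 rad (70 to 160 mm at the bolt edge), bearing on it or its bolt with over 1 N; bolt drawn over 32 mm; boxes untouched on the mat in a row: pitch 63 to 85 mm, within 11 mm of line and 0.14 rad of parallel to the middle one (((x of slidebox0 in the frame of slidebox1 between -0.011 and 0.011 m and y of slidebox0 in the frame of slidebox1 between 0.063 and 0.085 m and angle between the x axis of each of slidebox0, slidebox2 and the x axis of slidebox1, either way round below 0.14 rad and x of slidebox2 in the frame of slidebox1 between -0.011 and 0.011 m and y of slidebox2 in the frame of slidebox1 between -0.085 and -0.063 m) or (x of slidebox0 in the frame of slidebox2 between -0.011 and 0.011 m and y of slidebox0 in the frame of slidebox2 between 0.063 and 0.085 m and angle between the x axis of each of slidebox0, slidebox1 and the x axis of slidebox2, either way round below 0.14 rad and x of slidebox1 in the frame of slidebox2 between -0.011 and 0.011 m and y of slidebox1 in the frame of slidebox2 between -0.085 and -0.063 m) or (x of slidebox1 in the frame of slidebox0 between -0.011 and 0.011 m and y of slidebox1 in the frame of slidebox0 between 0.063 and 0.085 m and angle between the x axis of each of slidebox1, slidebox2 and the x axis of slidebox0, either way round below 0.14 rad and x of slidebox2 in the frame of slidebox0 between -0.011 and 0.011 m and y of slidebox2 in the frame of slidebox0 between -0.085 and -0.063 m) or (x of slidebox1 in the frame of slidebox2 between -0.011 and 0.011 m and y of slidebox1 in the frame of slidebox2 between 0.063 and 0.085 m and angle between the x axis of each of slidebox1, slidebox0 and the x axis of slidebox2, either way round below 0.14 rad and x of slidebox0 in the frame of slidebox2 between -0.011 and 0.011 m and y of slidebox0 in the frame of slidebox2 between -0.085 and -0.063 m) or (x of slidebox2 in the frame of slidebox0 between -0.011 and 0.011 m and y of slidebox2 in the frame of slidebox0 between 0.063 and 0.085 m and angle between the x axis of each of slidebox2, slidebox1 and the x axis of slidebox0, either way round below 0.14 rad and x of slidebox1 in the frame of slidebox0 between -0.011 and 0.011 m and y of slidebox1 in the frame of slidebox0 between -0.085 and -0.063 m) or (x of slidebox2 in the frame of slidebox1 between -0.011 and 0.011 m and y of slidebox2 in the frame of slidebox1 between 0.063 and 0.085 m and angle between the x axis of each of slidebox2, slidebox0 and the x axis of slidebox1, either way round below 0.14 rad and x of slidebox0 in the frame of slidebox1 between -0.011 and 0.011 m and y of slidebox0 in the frame of slidebox1 between -0.085 and -0.063 m)) and x of slidebox0 in the frame of mat between -0.1 and 0.1 m and y of slidebox0 in the frame of mat between -0.17 and 0.17 m and angle between each of slidebox0, slidebox1, slidebox2's own z axis and vertical below 0.15 rad and height (world z) of each of slidebox0, slidebox1, slidebox2 below 0.012 m and linear speed of each of slidebox0, slidebox1, slidebox2 below 0.02 m/s and contact force between the fingers and slidebox0 below 0.2 N and x of slidebox1 in the frame of mat between -0.1 and 0.1 m and y of slidebox1 in the frame of mat between -0.17 and 0.17 m and contact force between the fingers and slidebox1 below 0.2 N and x of slidebox2 in the frame of mat between -0.1 and 0.1 m and y of slidebox2 in the frame of mat between -0.17 and 0.17 m and contact force between the fingers and slidebox2 below 0.2 N and value of joint bolt_travel above 0.032 m and value of joint gate_swing between 0.25 and 0.6 rad and velocity of joint gate_swing between -0.06 and 0.06 rad/s and contact force between the fingers and gate above 1 N); the arm keeps its last pose, push and grip.
It fails at once if the bolt is forced against the keeper (more than 30 N) (contact force between bolt and keeper above 30 N).
It fails at once if a bystander (bottle, dish, screwdriver) is moved more than 30 mm or the bottle tipped (distance of any of fixative, dish, screwdriver from where it was at the start of the episode above 0.03 m or angle between fixative's own z axis and vertical above 0.3 rad).
It fails at once if a slide box is tipped over (angle between any of slidebox0, slidebox1, slidebox2's own z axis and vertical above 0.7 rad).
It also fails if it takes over 54 s, if anything falls off the work surface, if the arm or the gripper's body presses on something with over 40 N, if the wrist force passes 120 N, or if a joint passes its speed limit or range.

### The arm

A 7-joint arm with a two-finger parallel gripper is mounted at the origin on the work surface. World frame = base frame: x ahead of the robot, y to its left, z up, the work surface at z = 0. Lengths are in m, angles in rad, forces in N, time in s.
With the tool pointing down it reaches from about 0.425 to 0.925 m from the base axis. Payload 6.8 kg.
Tool frame: the origin (TCP) lies midway between the tips of the shut fingers; the grasp point (between the pads) lies 19 mm behind it; z points along the fingers, y is the line along which they close (so a half turn about z gives the same grasp; the last joint's range is limited). The gripper opens to 85 mm and grips with 20 to 120 N. Pads are 22 mm wide; open, the fingers measure 114 mm over their backs; the gripper's body (76 mm by 85 mm) begins 54 mm behind the grasp point. The pads swing forward as they close: fully open they stand 13 mm farther back than shut.
Start: joints at [1.152, 0.477, 0.022, 1.555, -0.011, 1.109, -0.083], TCP at [0.206, -0.643, 0.231] pointing down, gripper open.
Joint ranges: [-2.96, 2.96], [-0.34, 2.1], [-1.41, 1.46], [0.24, 2.44], [-1.37, 4.51], [0.17, 1.92], [-2.96, 2.96]. Speed limits (rad/s): [2.39, 2.39, 3.14, 3.14, 3.14, 3.14, 3.14].

### API

Orientations are given as a rotation vector (axis times angle).
In Python, from bench import get_obs, grab_frame, camera_params, r gives the robot as it stands.
- The arm moves only by the shell command python3 -m jog 'ROWS' [FORCE]. ROWS is JSON, a list of rows, each an object of numbers: "rx", "ry", "rz": the turn, a rotation vector about the world's x, y, z scaled (see below); "x", "y", "z": the shift along the world's x, y, z scaled (see below); "jaw": the opening, from -1 (shut) to 1 (fully open). In form: [{"rx": .., "ry": .., "rz": .., "x": .., "y": .., "z": .., "jaw": ..}, ...]. A call has 1 to 8 rows; each row shifts and turns the commanded pose from where the row before left it; what a row does not reach is not made up. The controller multiplies each number of a shift by 60 mm and each number of a turn by 10 degrees. A row lasts 1/8 s, in which the tool goes at most 62.5 mm and 10.7 degrees, less where a joint would pass 70% of its speed; a pose out of reach is approached as far as the arm can. A call with a number of a shift or a turn outside -1 to 1 is refused whole. A call with a gripper value outside its range is refused whole. The fingers move at their own pace and stop on an object; FORCE is the grip in N (left out, the last holds). Time passes only in rows, so rows that do not move let the fingers close. It gives the time, the measured TCP pose, the force, the opening and the grip force at its end, in the units of the state.
- get_obs(): the state, without advancing time (a new reading comes with each control period).
- grab_frame(name): name is "scene" or "side" or "wrist"; returns the picture (480x640x3 uint8, red, green, blue); there is no depth.
- camera_params(name): a dict with "fx", "fy", "cx", "cy" (pixels), "k1" (the pictures are not rectified: a ray, as slopes to the right and down, at radius r is drawn at 1 + k1 r^2 times it, then the intrinsics apply), "R" (3x3) and "t" (3): a world point X has camera coordinates R X + t. Camera axes: x right, y down, z forward; pixel columns grow to the right and rows downward; lengths in m; the calibration is good to about 2 mm. A picture is of the moment at which its call begins: read the wrist's pose just before it. camera_params takes no time and is no camera call; for the wrist camera it gives the pose at the moment of the call.
- r.hand_in(): hands the job in; it is judged then, once.
The state is a dict: "clock": time; "joints": joint angles; "qvel": joint speeds; "tau": joint torques, N m; "tcp_pos": TCP position; "orientation": TCP orientation; "contact_force": force on the tool from outside, world axes, zero at the start; "moment": the same for the moment, N m; "grip_width": finger opening in m; "gripper_force": force on a finger pad.
Only numpy, scipy, OpenCV 4.12 (cv2) and the standard library are available. Lean on these libraries where they do the work, as an engineer would, in place of code of your own. Each camera call takes 0.05 s, during which the arm holds its last target. There are 200 camera calls.

## Working session

There is one attempt and no reset: what is moved stays moved. The work goes in short steps, Python scripts to look and compute and a shell command to move; the robot and the scene stay as the last step left them, time stands still between calls to the robot, and variables do not carry over. Pictures are saved under pics/ and viewed, at most 10 in all, crops included, and the job is handed in when it is done.

```bash
ls; mkdir -p pics; python3 - <<'E'
from bench import *
import cv2
for n in ("scene","side"):
    cv2.imwrite(f"pics/{n}0.png",grab_frame(n)[:,:,::-1])
    p=camera_params(n);print(n,{k:(v if not hasattr(v,'tolist') else v.tolist()) for k,v in p.items()})
o=get_obs();print(o)
E
```

```text
pics
scene {'fx': 460.76686590317985, 'fy': 460.76686590317985, 'cx': 317.2270233040241, 'cy': 233.66166553823882, 'k1': 0.03193346022140976, 'R': [[0.8726507448914983, 0.48795317972163554, -0.019554330463070684], [0.31944968061975987, -0.600671193207178, -0.7329024622710711], [-0.36936780990260515, 0.633321255012502, -0.6800526516065815]], 't': [-0.5549669078544983, -0.06651426120629941, 1.5632884377851368]}
side {'fx': 523.5610383438536, 'fy': 523.5610383438536, 'cx': 319.91212100024455, 'cy': 238.6903896038836, 'k1': -0.013444804177150995, 'R': [[0.9835950351792573, -0.180136973645395, 0.009564386890641808], [-0.08078285023393036, -0.4872622733164682, -0.8695111316771914], [0.16129146871052413, 0.8544741937170167, -0.49382073102782575]], 't': [-0.5912417272897135, 0.18108492564593062, 1.1396464666191328]}
{'clock': 0.1, 'joints': array([ 1.15190695,  0.4777029 ,  0.02235234,  1.55635148, -0.01147356,
        1.10926366, -0.08312115]), 'qvel': array([ 0.0004765 , -0.00124395,  0.00090841, -0.00098246,  0.0002578 ,
        0.00060416, -0.00181069]), 'tau': array([ 3.90105561e-03, -5.97759283e+01,  1.61373261e+00, -2.81949824e+01,
        1.28905463e-02,  5.18428569e-03,  3.01616967e-05]), 'tcp_pos': array([ 0.20623993, -0.64217361,  0.23043333]), 'orientation': array([-3.10220692e+00, -4.85987860e-01,  6.08758675e-04]), 'contact_force': array([ 0.54773096, -1.03157998,  0.35164331]), 'moment': array([-0.00701842, -0.0050678 , -0.0210748 ]), 'gripper_force': 0.0, 'grip_width': 0.08531819856315155}
```

View pics/scene0.png

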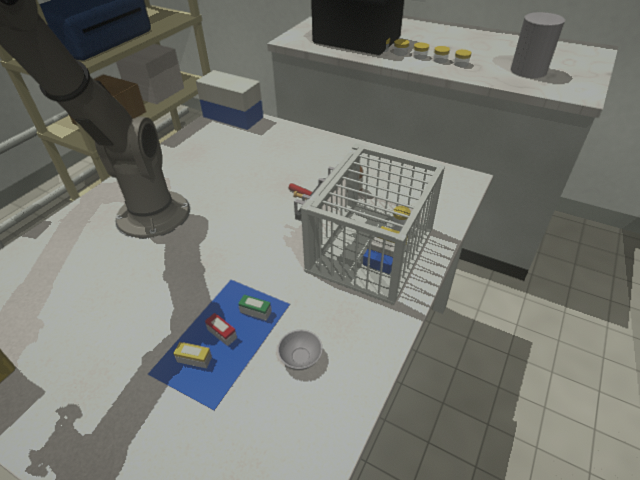

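View pics/side0.png

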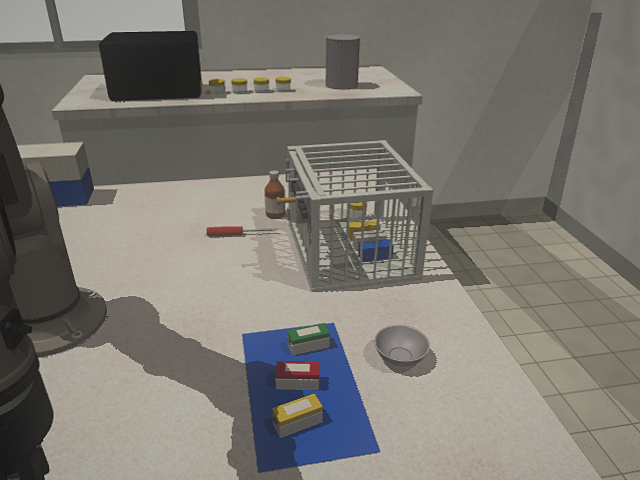

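```bash
cat > h.py <<'E'
from bench import *
import numpy as np, cv2
def rays(n,uv,p=None):
    p=p or camera_params(n)
    K=np.array([[p['fx'],0,p['cx']],[0,p['fy'],p['cy']],[0,0,1.]])
    d=cv2.undistortPoints(np.float64(uv).reshape(-1,1,2),K,np.array([p['k1'],0,0,0.])).reshape(-1,2)
    R=np.array(p['R']);t=np.array(p['t'])
    return -R.T@t, np.c_[d,np.ones(len(d))]@R
def plane(n,uv,z,p=None):
    c,d=rays(n,uv,p); return c+d*((z-c[2])/d[:,2])[:,None]
def tri(a):  # list of (name,uv)
    A=np.zeros((3,3));b=np.zeros(3);L=[]
    for n,uv in a:
        c,d=rays(n,[uv]);d=d[0]/np.linalg.norm(d[0]);P=np.eye(3)-np.outer(d,d);A+=P;b+=P@c;L.append((P,c))
    x=np.linalg.solve(A,b);return x,[np.linalg.norm(P@(x-c))*1e3 for P,c in L]
def project(n,X,p=None):
    p=p or camera_params(n);c=np.array(X)@np.array(p['R']).T+np.array(p['t']);s=c[:,:2]/c[:,2:]
    s=s*(1+p['k1']*(s**2).sum(1,keepdims=True));return s*[p['fx'],p['fy']]+[p['cx'],p['cy']]
HUE={'g0':(45,85),'y1':(22,34),'r2':(172,6),'mat':(105,125)}
def mask(img,k,smin=120):
    h,s,v=cv2.split(cv2.cvtColor(img,cv2.COLOR_RGB2HSV));a,b=HUE[k]
    m=((h>=a)&(h<=b) if a<b else (h>=a)|(h<=b))&(s>smin)&(v>50)
    return m.astype(np.uint8)
def blob(m,lo):
    n,l,st,c=cv2.connectedComponentsWithStats(cv2.morphologyEx(m,cv2.MORPH_CLOSE,np.ones((5,5))))
    i=[j for j in range(1,n) if lo(c[j])];i=max(i,key=lambda j:st[j,4])
    ys,xs=np.nonzero(l==i);return np.c_[xs,ys].astype(float)
def box(n,pts,z,p=None):
    w=plane(n,pts,z,p)[:,:2];(c,s,a)=cv2.minAreaRect((w*1000).astype(np.float32))
    if s[0]<s[1]: a+=90;s=s[::-1]
    return np.round(c,1),np.round(s,1),round((a+90)%180-90,1)
E
python3 - <<'E'
from h import *
roi={'scene':lambda c:c[1]>270 and c[0]<290,'side':lambda c:c[1]>310}
for n in roi:
    im=grab_frame(n)
    for k in HUE:
        try:
            z=0.003 if k=='mat' else .043
            print(n,k,*box(n,blob(mask(im,k),roi[n]),z))
        except Exception as e: print(n,k,e)
    print('cam',rays(n,[[320,240]])[0])
    if n=='side': cv2.imwrite('pics/z1.png',cv2.resize(im[140:300,200:360,::-1],None,fx=3.7,fy=3.7,interpolation=cv2.INTER_CUBIC))
    else: cv2.imwrite('pics/z2.png',cv2.resize(im[140:310,280:450,::-1],None,fx=3.5,fy=3.5,interpolation=cv2.INTER_CUBIC))
E
python3 -c "
import cv2,numpy as np
a=cv2.imread('pics/z1.png');b=cv2.imread('pics/z2.png')
cv2.imwrite('pics/z.png',np.hstack([cv2.resize(a,(400,400)),cv2.resize(b,(400,400))]))"
```

```text
scene g0 [ 523.8 -193.7] [0. 0.] 0.0
scene y1 [ 495.9 -370.6] [79.2 34.1] 15.8
scene r2 [ 509.8 -278.3] [78.1 33.4] -12.2
scene mat [ 515.4 -282. ] [337.3 197. ] -88.6
cam [ 1.08296867 -0.75921913  1.00351798]
side g0 [ 568.8 -170. ] [22.4  9.1] -71.9
side y1 [ 494.  -373.4] [80.4 40.4] 15.4
side r2 [ 506.4 -282.4] [76.9 41.3] -9.8
side mat [ 515.6 -282.5] [338.9 198.5] -88.8
cam [ 0.41235573 -0.99206714  0.72589127]
```

View pics/z1.png

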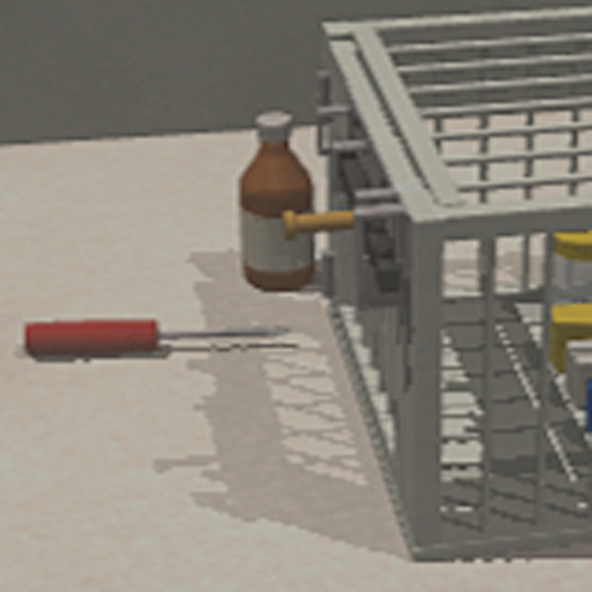

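View pics/z2.png

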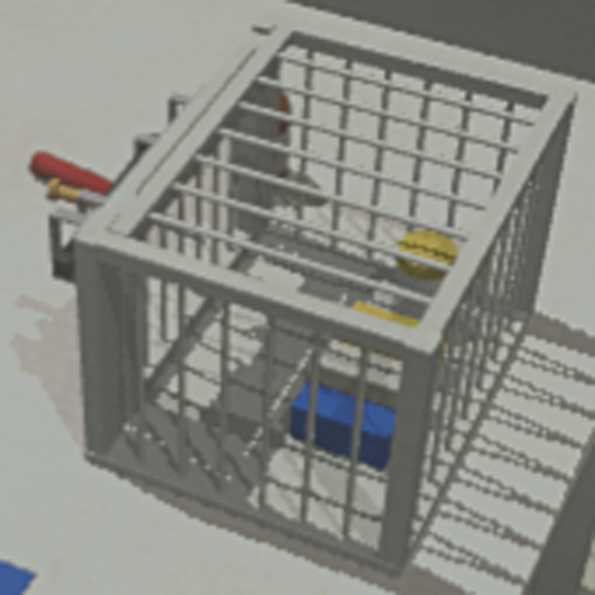

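```bash
python3 - <<'E'
from h import *
roi={'scene':lambda c:c[1]>270 and c[0]<290,'side':lambda c:c[1]>310 and c[0]<335}
HUE['g0']=(40,100)
for n,uv in (('scene',(255,306)),('side',(310,333))):
    im=grab_frame(n);print(cv2.cvtColor(im,cv2.COLOR_RGB2HSV)[uv[1]-1:uv[1]+2,uv[0]])
    for s in (60,90): print(n,*box(n,blob(mask(im,'g0',s),roi[n]),.043))
E
```

```text
[[ 25  19 176]
 [ 55  41 143]
 [ 67 109 122]]
scene [ 544.7 -179.4] [81.4 38.5] 9.0
scene [ 543.7 -178.1] [79.8 35.7] 8.6
[[ 20  32 184]
 [ 14  33 183]
 [ 58  67 110]]
side [ 543.9 -182.9] [80.3 43. ] 7.8
side [ 543.2 -177.9] [80.1 33.2] 8.1
```

```bash
python3 -m jog '[{"x":0.6,"y":0.56,"z":-0.29,"rz":-0.03,"jaw":0.2},{"x":0.6,"y":0.56,"z":-0.29,"rz":-0.03,"jaw":0.2},{"x":0.6,"y":0.56,"z":-0.29,"rz":-0.03,"jaw":0.2},{"x":0.6,"y":0.56,"z":-0.29,"rz":-0.03,"jaw":0.2},{"x":0.6,"y":0.56,"z":-0.29,"rz":-0.03,"jaw":0.2},{"x":0.6,"y":0.56,"z":-0.29,"rz":-0.03,"jaw":0.2},{"x":0.6,"y":0.56,"z":-0.29,"rz":-0.03,"jaw":0.2},{"x":0.6,"y":0.56,"z":-0.29,"rz":-0.03,"jaw":0.2}]' 20
```

```text
validation failed for argument at $[0]...
```

```bash
python3 -m jog '[{"rx":0,"ry":0,"rz":-0.03,"x":0.6,"y":0.56,"z":-0.29,"jaw":0.2},{"rx":0,"ry":0,"rz":-0.03,"x":0.6,"y":0.56,"z":-0.29,"jaw":0.2},{"rx":0,"ry":0,"rz":-0.03,"x":0.6,"y":0.56,"z":-0.29,"jaw":0.2},{"rx":0,"ry":0,"rz":-0.03,"x":0.6,"y":0.56,"z":-0.29,"jaw":0.2},{"rx":0,"ry":0,"rz":-0.03,"x":0.6,"y":0.56,"z":-0.29,"jaw":0.2},{"rx":0,"ry":0,"rz":-0.03,"x":0.6,"y":0.56,"z":-0.29,"jaw":0.2},{"rx":0,"ry":0,"rz":-0.03,"x":0.6,"y":0.56,"z":-0.29,"jaw":0.2},{"rx":0,"ry":0,"rz":-0.03,"x":0.6,"y":0.56,"z":-0.29,"jaw":0.2}]' 20
```

```text
clock: 1.3
tcp_pos: [0.4956, -0.3729, 0.0917]
orientation: [3.113, 0.421, 0.001]
contact_force: [-0.0, -0.2, -0.1]
grip_width: 0.0511
gripper_force: 0.0
```

```bash
python3 -m jog '[{"rx":0,"ry":0,"rz":0,"x":0,"y":0,"z":-0.63,"jaw":0.2},{"rx":0,"ry":0,"rz":0,"x":0,"y":0,"z":-0.6,"jaw":0.2},{"rx":0,"ry":0,"rz":0,"x":0,"y":0,"z":0,"jaw":-0.4},{"rx":0,"ry":0,"rz":0,"x":0,"y":0,"z":0,"jaw":-0.4},{"rx":0,"ry":0,"rz":0,"x":0,"y":0,"z":0,"jaw":-0.4}]' 20
```

```text
clock: 1.92
tcp_pos: [0.4953, -0.3747, 0.02]
orientation: [3.112, 0.42, 0.003]
contact_force: [-0.6, 0.5, -1.1]
grip_width: 0.034
gripper_force: 28.2
```

```bash
python3 -m jog '[{"rx":0,"ry":0,"rz":-0.5,"x":0.11,"y":0.12,"z":0,"jaw":-0.4},{"rx":0,"ry":0,"rz":-0.5,"x":0.11,"y":0.12,"z":0,"jaw":-0.4},{"rx":0,"ry":0,"rz":-0.5,"x":0.11,"y":0.12,"z":0,"jaw":-0.4},{"rx":0,"ry":0,"rz":0,"x":0,"y":0,"z":0,"jaw":-0.4},{"rx":0,"ry":0,"rz":0,"x":0,"y":0,"z":0,"jaw":0.2},{"rx":0,"ry":0,"rz":0,"x":0,"y":0,"z":0,"jaw":0.2},{"rx":0,"ry":0,"rz":0,"x":0,"y":0,"z":0.6,"jaw":0.2},{"rx":0,"ry":0,"rz":0,"x":0,"y":0,"z":0.6,"jaw":0.2}]' 20
```

```text
clock: 2.92
tcp_pos: [0.5136, -0.3527, 0.091]
orientation: [-3.141, -0.011, 0.001]
contact_force: [0.9, 0.1, 0.1]
grip_width: 0.0508
gripper_force: 0.0
```

```bash
python3 -m jog '[{"rx":0,"ry":0,"rz":-0.6,"x":-0.04,"y":0.62,"z":0,"jaw":0.2},{"rx":0,"ry":0,"rz":-0.6,"x":-0.04,"y":0.62,"z":0,"jaw":0.2},{"rx":0,"ry":0,"rz":0,"x":0,"y":0,"z":0,"jaw":0.2},{"rx":0,"ry":0,"rz":0,"x":0,"y":0,"z":-0.6,"jaw":0.2},{"rx":0,"ry":0,"rz":0,"x":0,"y":0,"z":-0.6,"jaw":0.2},{"rx":0,"ry":0,"rz":0,"x":0,"y":0,"z":0,"jaw":-0.4},{"rx":0,"ry":0,"rz":0,"x":0,"y":0,"z":0,"jaw":-0.4},{"rx":0,"ry":0,"rz":0,"x":0,"y":0,"z":0,"jaw":-0.4}]' 20
```

```text
clock: 3.92
tcp_pos: [0.5104, -0.2787, 0.0198]
orientation: [3.125, -0.318, 0.004]
contact_force: [0.7, 0.6, -0.7]
grip_width: 0.0337
gripper_force: 27.6
```

```bash
python3 -m jog '[{"rx":0,"ry":0,"rz":0.6,"x":0.05,"y":0,"z":0,"jaw":-0.4},{"rx":0,"ry":0,"rz":0.6,"x":0.05,"y":0,"z":0,"jaw":-0.4},{"rx":0,"ry":0,"rz":0,"x":0,"y":0,"z":0,"jaw":-0.4},{"rx":0,"ry":0,"rz":0,"x":0,"y":0,"z":0,"jaw":0.2},{"rx":0,"ry":0,"rz":0,"x":0,"y":0,"z":0,"jaw":0.2},{"rx":0,"ry":0,"rz":0,"x":0,"y":0,"z":0.6,"jaw":0.2},{"rx":0,"ry":0,"rz":0,"x":0,"y":0,"z":0.6,"jaw":0.2}]' 20
```

```text
clock: 4.8
tcp_pos: [0.5151, -0.2777, 0.0909]
orientation: [-3.141, -0.01, 0.002]
contact_force: [1.0, 0.2, -0.4]
grip_width: 0.0512
gripper_force: 0.0
```

Green: at (543.5, -178), yaw 8.3°: dx 28, dy 100, rz +8.

```bash
python3 -m jog '[{"rx":0,"ry":0,"rz":0.4,"x":0.24,"y":0.83,"z":0,"jaw":0.2},{"rx":0,"ry":0,"rz":0.4,"x":0.24,"y":0.83,"z":0,"jaw":0.2},{"rx":0,"ry":0,"rz":0,"x":0,"y":0,"z":0,"jaw":0.2},{"rx":0,"ry":0,"rz":0,"x":0,"y":0,"z":-0.6,"jaw":0.2},{"rx":0,"ry":0,"rz":0,"x":0,"y":0,"z":-0.6,"jaw":0.2},{"rx":0,"ry":0,"rz":0,"x":0,"y":0,"z":0,"jaw":-0.4},{"rx":0,"ry":0,"rz":0,"x":0,"y":0,"z":0,"jaw":-0.4},{"rx":0,"ry":0,"rz":0,"x":0,"y":0,"z":0,"jaw":-0.4}]' 20
```

```text
clock: 5.8
tcp_pos: [0.5451, -0.1788, 0.0197]
orientation: [3.132, 0.229, 0.003]
contact_force: [1.1, 0.4, -2.2]
grip_width: 0.0336
gripper_force: 27.8
```

```bash
python3 -m jog '[{"rx":0,"ry":0,"rz":-0.4,"x":-0.24,"y":-0.21,"z":0,"jaw":-0.4},{"rx":0,"ry":0,"rz":-0.4,"x":-0.24,"y":-0.21,"z":0,"jaw":-0.4},{"rx":0,"ry":0,"rz":0,"x":0,"y":0,"z":0,"jaw":-0.4},{"rx":0,"ry":0,"rz":0,"x":0,"y":0,"z":0,"jaw":0.2},{"rx":0,"ry":0,"rz":0,"x":0,"y":0,"z":0,"jaw":0.2},{"rx":0,"ry":0,"rz":0,"x":0,"y":0,"z":0.8,"jaw":0.2},{"rx":0,"ry":0,"rz":0,"x":-0.5,"y":0,"z":0.8,"jaw":0.2},{"rx":0,"ry":0,"rz":0,"x":-0.5,"y":0,"z":0.8,"jaw":0.2}]' 20
cat > look.py <<'E'
from h import *
HUE['g0']=(40,100)
roi=lambda c:c[1]>270 and c[0]<290
im=grab_frame('scene')
for k,s in (('y1',120),('r2',120),('g0',90)): print(k,*box('scene',blob(mask(im,k,s),roi),.043))
E
python3 look.py
python3 - <<'E'
from h import *
# z1: x=200+u/3.7 ; z2: x=280+u/3.5,y=140+v/3.5
s=lambda u,v:(200+(u+.5)/3.7-.5,140+(v+.5)/3.7-.5)
c=lambda u,v:(280+(u+.5)/3.5-.5,140+(v+.5)/3.5-.5)
print('button',tri([('side',s(290,224)),('scene',c(55,188))]))
print('stem near',tri([('side',s(352,219)),('scene',c(90,200))]))
print('latchpost base front', plane('side',[s(412,556)],0), plane('scene',[c(88,458)],0))
print('latch side rear base', plane('scene',[c(405,570)],0))
print('post top front', plane('side',[s(415,220)],.242), plane('scene',[c(78,242)],.242))
print('hinge post top front', plane('side',[s(325,28)],.242), plane('scene',[c(255,28)],.242))
print('rear right top', plane('scene',[c(435,350)],.242),plane('scene',[c(575,95)],.242))
E
```

```text
clock: 6.8
tcp_pos: [0.4553, -0.2029, 0.1637]
orientation: [-3.142, -0.014, -0.001]
contact_force: [0.6, 0.9, 1.1]
grip_width: 0.0514
gripper_force: 0.0
y1 [ 518.4 -353.1] [77.9 32.2] 0.7
r2 [ 517.2 -278.8] [79. 33.] -0.1
g0 [ 515.6 -205.5] [79.5 36. ] -1.0
button (array([0.51806126, 0.09443481, 0.20990363]), [np.float64(1.1567527185850859), np.float64(1.1567527185851436)])
stem near (array([0.5552307 , 0.08712233, 0.21503721]), [np.float64(2.3544818080653607), np.float64(2.3544818080654553)])
latchpost base front [[ 5.83617994e-01  2.31820666e-02 -1.11022302e-16]] [[0.58347009 0.01864751 0.        ]]
latch side rear base [[0.86270274 0.03370565 0.        ]]
post top front [[0.58429824 0.01833068 0.242     ]] [[0.58835578 0.01385144 0.242     ]]
hinge post top front [[0.57408954 0.35165523 0.242     ]] [[0.57676853 0.33451558 0.242     ]]
rear right top [[0.86194195 0.02867946 0.242     ]] [[0.85115573 0.36328383 0.242     ]]
```

```bash
python3 -m jog '[{"rx":0,"ry":0,"rz":0,"x":0,"y":0.9,"z":0.4,"jaw":0.2},{"rx":0,"ry":0,"rz":0,"x":0,"y":0.9,"z":0.4,"jaw":0.2},{"rx":0,"ry":0,"rz":0,"x":0,"y":0.9,"z":0.4,"jaw":0.2},{"rx":0,"ry":0,"rz":0,"x":0,"y":0.9,"z":0.4,"jaw":0.2},{"rx":0,"ry":0,"rz":0.1,"x":0,"y":0.9,"z":0.4,"jaw":0.2},{"rx":0,"ry":0,"rz":0,"x":0,"y":0,"z":0,"jaw":0.2}]' 40
python3 - <<'E'
from h import *
p=camera_params('wrist');im=grab_frame('wrist');cv2.imwrite('pics/w1.png',im[:,:,::-1])
print({k:np.round(v,4).tolist() for k,v in p.items()}, -np.array(p['R']).T@p['t'])
print(project('wrist',[[.535,.091,.21],[.58,.0185,.242]],p))
E
```

```text
clock: 7.6
tcp_pos: [0.4565, 0.072, 0.2845]
orientation: [-3.139, -0.053, -0.007]
contact_force: [-0.2, -0.9, -1.0]
grip_width: 0.051
gripper_force: 0.0
{'fx': 332.8976, 'fy': 332.8976, 'cx': 319.9236, 'cy': 238.222, 'k1': 0.0019, 'R': [[0.0344, -0.9994, -0.0032], [-0.9545, -0.0338, 0.2964], [-0.2963, -0.0071, -0.9551]], 't': [0.0581, 0.386, 0.5654]} [0.53396793 0.07517829 0.42577928]
[[295.49628054 132.21787411]
 [440.67803581  40.10288747]]
```

View pics/w1.png

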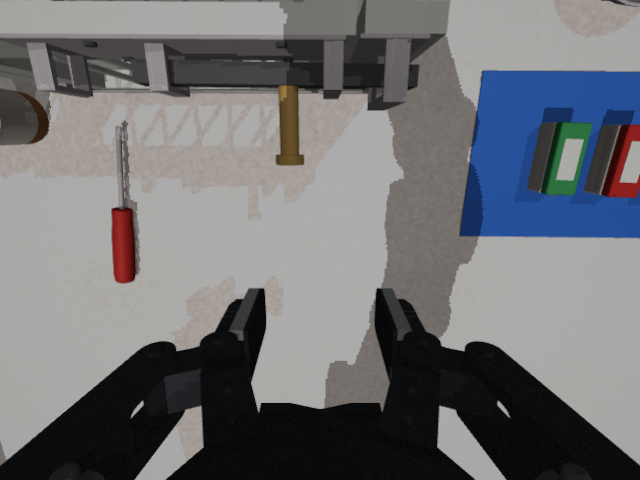

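```bash
python3 - <<'E'
from h import *
p=camera_params('wrist')
f=lambda uv,z:print(np.round(plane('wrist',[uv],z,p)*1e3,1))
for q in ((288,88),(290,153),(289,165)): f(q,.212)
f((290,160),.212)
print('post/cage top front edge L,R');f((0,28),.242);f((447,30),.242);f((447,0),.242)
print('strap tips');f((333,95),.21);f((396,98),.21);f((160,88),.21)
print('tri',tri([('wrist',(289,160)),('side',(278,200.2)),('scene',(295.3,193.4))]))
E
```

```text
[[558.9  91.9 212. ]]
[[522.   90.6 212. ]]
[[514.7  91.2 212. ]]
[[517.8  90.5 212. ]]
post/cage top front edge L,R
[[577.4 226.9 242. ]]
[[583.1  12.9 242. ]]
[[595.4  14.7 242. ]]
strap tips
[[556.1  65.3 210. ]]
[[555.6  27.7 210. ]]
[[556.8 167.7 210. ]]
tri (array([0.51816807, 0.09194299, 0.21117095]), [np.float64(0.8456151907354995), np.float64(1.1598817310317096), np.float64(1.6344717653252525)])
```

```bash
python3 -m jog '[{"rx":0,"ry":0,"rz":0,"x":0.68,"y":0.16,"z":0,"jaw":-0.25},{"rx":0,"ry":0,"rz":0,"x":0.68,"y":0.16,"z":0,"jaw":-0.25},{"rx":0,"ry":0,"rz":0,"x":0,"y":0,"z":-0.4,"jaw":-0.25},{"rx":0,"ry":0,"rz":0,"x":0,"y":0,"z":0,"jaw":-0.25}]' 40
python3 - <<'E'
from h import *
cv2.imwrite('pics/w2.png',grab_frame('wrist')[:,:,::-1])
E
```

```text
clock: 8.15
tcp_pos: [0.5357, 0.0841, 0.2557]
orientation: [3.14, 0.036, -0.008]
contact_force: [-1.1, 0.2, 0.2]
grip_width: 0.0316
gripper_force: 0.0
```

View pics/w2.png

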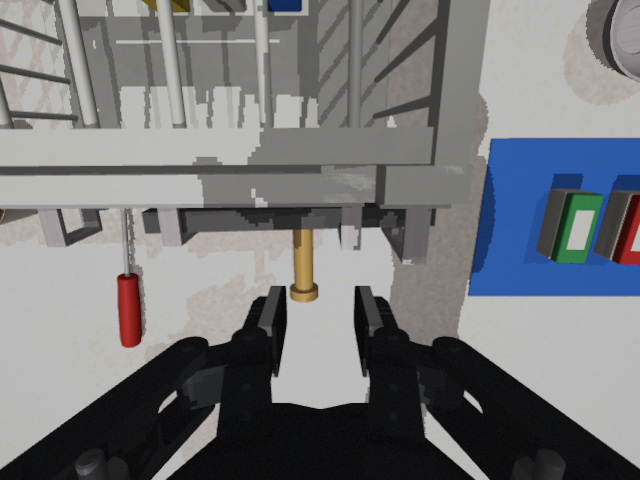

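```bash
python3 -m jog '[{"rx":0,"ry":0,"rz":0,"x":0.03,"y":0.13,"z":0,"jaw":-0.25},{"rx":0,"ry":0,"rz":0,"x":0,"y":0,"z":0,"jaw":-0.25},{"rx":0,"ry":0,"rz":0,"x":0,"y":0,"z":-0.35,"jaw":-0.25},{"rx":0,"ry":0,"rz":0,"x":0,"y":0,"z":-0.35,"jaw":-0.25},{"rx":0,"ry":0,"rz":0,"x":0,"y":0,"z":-0.35,"jaw":-0.25},{"rx":0,"ry":0,"rz":0,"x":0,"y":0,"z":0,"jaw":-0.25}]' 30
python3 - <<'E'
from h import *
p=camera_params('wrist');im=grab_frame('wrist')
cv2.imwrite('pics/w3.png',im[:,:,::-1]); print(get_obs()['tcp_pos'])
E
```

```text
clock: 8.95
tcp_pos: [0.5379, 0.0933, 0.1945]
orientation: [3.141, 0.039, -0.004]
contact_force: [-0.9, -0.5, 0.2]
grip_width: 0.0321
gripper_force: 0.0
[0.53871997 0.09353548 0.19563713]
```

View pics/w3.png

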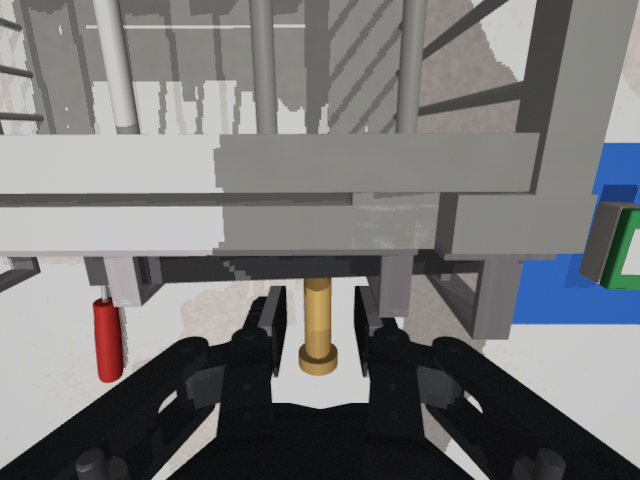

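```bash
python3 -m jog '[{"rx":0,"ry":0,"rz":0,"x":0,"y":0,"z":0,"jaw":-1},{"rx":0,"ry":0,"rz":0,"x":0,"y":0,"z":0,"jaw":-1},{"rx":0,"ry":0,"rz":0,"x":0,"y":0,"z":0,"jaw":-1},{"rx":0,"ry":0,"rz":0,"x":0,"y":0,"z":0,"jaw":-1}]' 40
```

```text
clock: 9.5
tcp_pos: [0.5397, 0.0938, 0.1966]
orientation: [-3.141, -0.039, -0.003]
contact_force: [-1.1, 0.3, 7.0]
grip_width: 0.0102
gripper_force: 39.3
```

```bash
python3 -m jog '[{"rx":0,"ry":0,"rz":0,"x":0,"y":0,"z":0.045,"jaw":-1},{"rx":0,"ry":0,"rz":0,"x":0,"y":0,"z":0.045,"jaw":-1},{"rx":0,"ry":0,"rz":0,"x":0,"y":0,"z":0.045,"jaw":-1},{"rx":0,"ry":0,"rz":0,"x":0,"y":0,"z":0,"jaw":-1}]' 40
```

```text
clock: 10.0
tcp_pos: [0.5388, 0.0934, 0.2034]
orientation: [3.141, 0.039, -0.0]
contact_force: [1.4, 0.5, -4.3]
grip_width: 0.0104
gripper_force: 39.0
```

```bash
python3 -m jog '[{"rx":0,"ry":0,"rz":0,"x":0,"y":0,"z":0.025,"jaw":-1},{"rx":0,"ry":0,"rz":0,"x":0,"y":0.05,"z":0,"jaw":-1},{"rx":0,"ry":0,"rz":0,"x":0,"y":0.05,"z":0,"jaw":-1},{"rx":0,"ry":0,"rz":0,"x":0,"y":0.05,"z":0,"jaw":-1},{"rx":0,"ry":0,"rz":0,"x":0,"y":0,"z":0,"jaw":-1}]' 40
```

```text
clock: 10.62
tcp_pos: [0.5387, 0.1031, 0.2048]
orientation: [-3.141, -0.04, 0.0]
contact_force: [2.3, 0.6, -5.5]
grip_width: 0.0098
gripper_force: 38.9
```

```bash
python3 -m jog '[{"rx":0,"ry":0,"rz":0,"x":0,"y":0.1,"z":0,"jaw":-1},{"rx":0,"ry":0,"rz":0,"x":-0.01,"y":0.1,"z":0,"jaw":-1},{"rx":0,"ry":0,"rz":0,"x":0,"y":0.1,"z":0,"jaw":-1},{"rx":0,"ry":0,"rz":0,"x":-0.01,"y":0.1,"z":0,"jaw":-1},{"rx":0,"ry":0,"rz":0,"x":0,"y":0.1,"z":0,"jaw":-1},{"rx":0,"ry":0,"rz":0,"x":0,"y":0.05,"z":0,"jaw":-1},{"rx":0,"ry":0,"rz":0,"x":0,"y":0,"z":0,"jaw":-1}]' 40
python3 look.py
```

```text
clock: 11.5
tcp_pos: [0.5377, 0.1364, 0.205]
orientation: [-3.141, -0.04, -0.001]
contact_force: [3.8, 0.8, -6.2]
grip_width: 0.0103
gripper_force: 38.9
y1 [ 518.2 -353.1] [77.5 32.2] 0.7
r2 [ 517.3 -278.8] [78.7 33. ] -0.1
g0 [ 516.3 -205.4] [81.  35.2] 0.0
```

```bash
python3 -c "
from h import *
print(plane('side',[[274.9,217.5],[207,233],[285,232]],0))"
python3 -m jog '[{"rx":0,"ry":0,"rz":-0.28,"x":-0.157,"y":0.034,"z":0,"jaw":-1},{"rx":0,"ry":0,"rz":-0.28,"x":-0.155,"y":0.042,"z":0,"jaw":-1},{"rx":0,"ry":0,"rz":-0.28,"x":-0.153,"y":0.05,"z":0,"jaw":-1},{"rx":0,"ry":0,"rz":0,"x":0,"y":0,"z":0,"jaw":-1}]' 40
```

```text
[[0.53873164 0.4135712  0.        ]
 [0.33761135 0.34897228 0.        ]
 [0.55762754 0.31857657 0.        ]]
clock: 12.05
tcp_pos: [0.5097, 0.1432, 0.2051]
orientation: [-3.136, 0.19, -0.001]
contact_force: [4.2, -0.6, -7.5]
grip_width: 0.0103
gripper_force: 38.9
```

```bash
python3 -m jog '[{"rx":0,"ry":0,"rz":-0.28,"x":-0.15,"y":0.057,"z":0,"jaw":-1},{"rx":0,"ry":0,"rz":-0.28,"x":-0.147,"y":0.065,"z":0,"jaw":-1},{"rx":0,"ry":0,"rz":-0.28,"x":-0.144,"y":0.072,"z":0,"jaw":-1},{"rx":0,"ry":0,"rz":-0.28,"x":-0.14,"y":0.079,"z":0,"jaw":-1},{"rx":0,"ry":0,"rz":-0.28,"x":-0.136,"y":0.086,"z":0,"jaw":-1},{"rx":0,"ry":0,"rz":0,"x":0,"y":0,"z":0,"jaw":-1},{"rx":0,"ry":0,"rz":0,"x":0,"y":0,"z":0,"jaw":-1}]' 40
python3 look.py
python3 -c "
from h import *
p=camera_params('wrist');cv2.imwrite('pics/w4.png',grab_frame('wrist')[:,:,::-1])
cv2.imwrite('pics/s4.png',grab_frame('side')[100:400,150:500,::-1])"
```

```text
clock: 12.92
tcp_pos: [0.4674, 0.1639, 0.205]
orientation: [3.089, -0.571, 0.001]
contact_force: [3.9, -2.6, -6.0]
grip_width: 0.0101
gripper_force: 39.2
y1 [ 518.2 -353.1] [77.5 32.2] 0.7
r2 [ 517.4 -278.8] [78.9 33. ] -0.1
g0 [ 516.6 -205.3] [80.5 35.1] -0.2
```

View pics/w4.png

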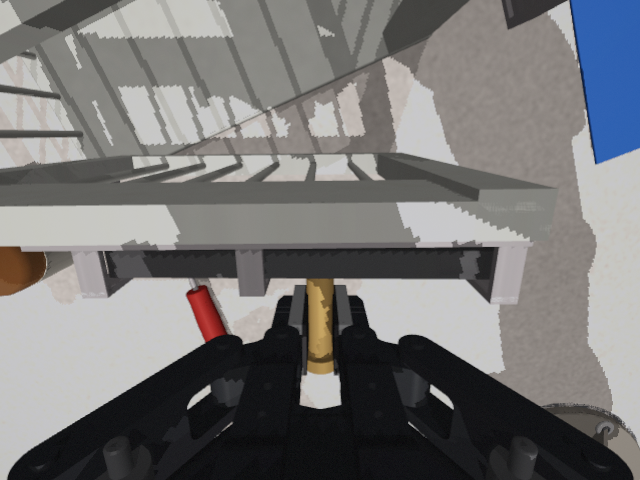

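View pics/s4.png

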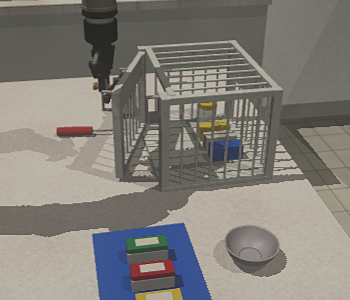

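```bash
python3 -m jog '[{"rx":0,"ry":0,"rz":0,"x":0,"y":0,"z":0,"jaw":-1},{"rx":0,"ry":0,"rz":0,"x":0,"y":0,"z":0,"jaw":-1}]' 40; python3 -c "
from bench import r
print(r.hand_in())"
```

```text
clock: 13.32
tcp_pos: [0.467, 0.1645, 0.2049]
orientation: [-3.089, 0.573, -0.0]
contact_force: [3.9, -2.7, -5.2]
grip_width: 0.0106
gripper_force: 39.1
the job is handed in; nothing more can be done
None
```

I handed the job in at 13.3 s, but the hand-in gave no verdict. The boxes measure about 74 mm apart and square, the bolt is drawn back about 43 mm, and the gripper is holding the gate ajar at about 0.39 rad (roughly 105 mm at the bolt edge).

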